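Swap the ticket clips on two stock tubs

TASK

The two spring clips that carry the stock tickets are on the wrong tubs: swap them. Squeeze each open, take it off, and release it onto the far long wall (the one facing away from the robot) of the other tub, so that in the end the clip with the round ticket grips the far wall of the tub holding three jars and the clip with the wide rectangular ticket grips the far wall of the empty tub, each upright, pushed well down over the rim, with its ticket hanging outside the tub. Do not shift or knock over the jars, bottles or tins.

Things in the scene. Friction and masses are not known exactly. Their poses are not given: they have to be found in the camera images.
- disc_clip: Upright steel spring clip like a big peg, the one with the round ticket, astride the far wall of the empty tub. Two levers 34 mm wide (y). Origin: on the hinge, between the levers, 10 mm above the rim; z up, x square to the wall, towards its ticket. Handles above it splay: 36, 45, 51 mm wide over their outer faces (x) at 20, 40, 51 (top) mm up. Jaws reach 45 mm below it. About 125 g.
- card_clip: Upright steel spring clip like a big peg, the one with the rectangular ticket, astride the far wall of the tub with the jars. Two levers 34 mm wide (y). Origin: on the hinge, between the levers, 10 mm above the rim; z up, x square to the wall, towards its ticket. Handles above it splay: 36, 45, 51 mm wide over their outer faces (x) at 20, 40, 51 (top) mm up. Jaws reach 45 mm below it. About 125 g.
- disc_lever (a joint): Opening of the clip with the round ticket, rad: 0 jaws flat on a 6 mm wall, -0.15 shut on nothing. Pinch the handles along x (10 to 17 N) to open; 0.44 is fully squeezed, at a stop: handles parallel, 28 mm over their outer faces, jaw tips 25 mm apart, each lever leaning 0.22 rad (the listed body is the ticket-side lever). A 12 mm barrel on the hinge stops the rim 6 mm below it.
- card_lever (a joint): Opening of the clip with the rectangular ticket, rad: 0 jaws flat on a 6 mm wall, -0.15 shut on nothing. Pinch the handles along x (10 to 17 N) to open; 0.44 is fully squeezed, at a stop: handles parallel, 28 mm over their outer faces, jaw tips 25 mm apart, each lever leaning 0.22 rad (the listed body is the ticket-side lever). A 12 mm barrel on the hinge stops the rim 6 mm below it.
- disc_ticket (a point): Centre of the round ticket, a white disc 58 mm across and 3 mm thick on the outside of one jaw: 40 mm below and 8.5 mm out (x) from the clip's origin.
- card_ticket (a point): Centre of the rectangular ticket, a white card 84 mm wide (y), 50 mm high and 3 mm thick on the outside of one jaw: 40 mm below and 8.5 mm out (x) from the clip's origin.
- jar_tub: The grey plastic tub, open-topped, 166 mm (x) by 280 mm (y) by 110 mm tall, walls 6 mm, fixed to the bench. Origin at the centre of its underside; x points away from the robot (give or take its yaw), to its far long wall. Three jars stand in it, well below its rim.
- empty_tub: The empty grey plastic tub, open-topped, 166 mm (x) by 280 mm (y) by 110 mm tall, walls 6 mm, fixed to the bench. Origin at the centre of its underside; x points away from the robot (give or take its yaw), to its far long wall. Nothing is in it.
- jar_tub_far_rim (a point): Middle of the top edge of the far long wall (the one away from the robot) of the tub with the jars: centre of the 6 mm wall thickness, 110 mm above the bench. x points out of the tub, square to the wall; y runs along the wall, which is straight and 280 mm long (134 mm each way to the inside of the end walls); z up.
- empty_tub_far_rim (a point): Middle of the top edge of the far long wall (the one away from the robot) of the empty tub: centre of the 6 mm wall thickness, 110 mm above the bench. x points out of the tub, square to the wall; y runs along the wall, which is straight and 280 mm long (134 mm each way to the inside of the end walls); z up.
- jar0: Glass jar in the jar tub, 64 mm across, 85 mm tall, top 91 mm above the bench. Origin under its centre.
- jar1: Glass jar in the jar tub, 64 mm across, 85 mm tall, top 91 mm above the bench. Origin under its centre.
- jar2: Glass jar in the jar tub, 64 mm across, 85 mm tall, top 91 mm above the bench. Origin under its centre.
- water_bottle: Clear bottle, 64 mm across, 190 mm tall, standing just outside the far wall of the jar tub, towards one end. Origin under its centre.
- pump_bottle: Clear pump bottle, 64 mm across, 183 mm tall with its white nozzle (reaching 35 mm from the axis), standing just outside the far wall of the empty tub, towards one end. Origin under its centre.
- tin_a: Flat metal tin, 62 mm across, 42 mm tall, outside the far wall of the jar tub, towards the other end. Origin under its centre.
- tin_b: Flat metal tin, 62 mm across, 42 mm tall, outside the far wall of the empty tub, towards the other end. Origin under its centre.
There are look-alikes about, which are no part of the job. Leave any pink or purple look-alike of the card_clip alone.

How it is judged:
By the outcome, as a careful person would: the job done as asked, in the order asked, and still so for the second after the job is handed in, with the robot touching nothing.
It also fails if it takes over 59 s, if anything falls off the work surface, if the arm or the gripper's body presses on something with over 40 N, if the wrist force passes 120 N, or if a joint passes its speed limit or range.

ROBOT

A 6-joint arm with a two-finger parallel gripper is mounted at the origin on the work surface. World frame = base frame: x ahead of the robot, y to its left, z up, the work surface at z = 0. Lengths are in m, angles in rad, forces in N, time in s.
With the tool pointing down it reaches from about 0.3 to 0.85 m from the base axis. Payload 5.4 kg.
Tool frame: the origin (TCP) lies at the very end of the fingers, on their centre line; the grasp point (between the pads) lies 19 mm behind it; z points along the fingers, y is the line along which they close (so a half turn about z gives the same grasp; the last joint's range is limited). The gripper opens to 85 mm and grips with 20 to 120 N. Pads are 22 mm wide; open, the fingers measure 114 mm over their backs; the gripper's body (76 mm by 85 mm) begins 54 mm behind the grasp point. The pads swing forward as they close: fully open they stand 13 mm farther back than shut.
Start: joints at [0.988, 0.158, 1.597, -0, 1.386, -0.21], TCP at [0.209, 0.535, 0.203] pointing down, gripper open.
Joint ranges: [-2.91, 2.91], [-0.94, 2.29], [0.18, 2.7], [-1.29, 4.43], [0.17, 2.64], [-3, 3]. Speed limits (rad/s): [2.57, 2.57, 3.14, 3.14, 3.14, 3.14].

INTERFACE

Orientations are given as a unit quaternion [x, y, z, w].
In Python, from rig import ctrl gives the robot as it stands. The module is installed in compiled form; this text tells all that it offers.
- The arm moves only by the tool servo_tool, never from a script. Its argument "plan" is a list of rows, each a list of 5 numbers: the closure, from 0 (fully open) to 1 (shut), then the shift along the tool's x, y, z in units of 800 mm (1.0 is 800 mm), then the turn about the tool's z in units of 90 degrees (1.0 is 90 degrees). In form: [[jaw, dx, dy, dz, spin], ...]. A call has 1 to 20 rows; each row is the pose to reach, as a shift and turn from the pose commanded when the call began, along the tool's axes at that moment; what a row does not reach only later rows make up. A row lasts 1/10 s, in which the tool goes at most 50 mm and 8.59 degrees, less where a joint would pass 70% of its speed; a pose out of reach is approached as far as the arm can. A call with a number of a shift or a turn outside -1 to 1 is refused whole. A call with a gripper value outside its range is refused whole. The fingers move at their own pace and stop on an object; "grip_force" is the grip in N (left out, the last holds). Time passes only in rows, so rows that repeat a pose let the fingers close. It gives the time, the measured TCP pose, the force, the opening and the grip force at its end, in the units of the state.
- ctrl.get_state(): the state, without advancing time (a new reading comes with each control period).
- ctrl.grab_frame(name): name is "scene" or "top" or "wrist"; returns a dict with "frame" (420x560x3 uint8, red, green, blue), "camera_matrix" (3x3 intrinsics, pixels), "extrinsics" (4x4, takes a point from camera to world coordinates). Camera axes: x right, y down, z forward; pixel columns grow to the right and rows downward; lengths in m; the calibration is good to about 2 mm. A picture is of the moment at which its call begins. There is no depth.
- ctrl.sign_off(): hands the job in; it is judged then, once.
The state is a dict: "t": time; "qpos": joint angles; "qd": joint speeds; "effort": joint torques, N m; "tcp_pos": TCP position; "tool_rot": TCP orientation; "contact_force": force on the tool from outside, world axes, zero at the start; "torque": the same for the moment, N m; "width": opening from 0.0 (shut) to 1.0 (fully open); "finger_force": force on a finger pad.
Only numpy, scipy, OpenCV 4.12 (cv2) and the standard library are available. Lean on these libraries where they do the work, as an engineer would, in place of code of your own. Each camera call takes 0.05 s, during which the arm holds its last target. There are 200 camera calls.

## Working session

There is one attempt and no reset: what is moved stays moved. The work goes in short steps, Python scripts to look and compute and a tool call to move; the robot and the scene stay as the last step left them, time stands still between calls to the robot, and variables do not carry over. Pictures are saved under pics/ and viewed, at most 10 in all, crops included, and the job is handed in when it is done.

Besides the shell and the picture viewer there is one more tool, called after ">>>" by a JSON object that holds its "op" and its "data". servo_tool: Moves the arm, as the interface text tells. Its arguments: {"type":"object","properties":{"plan":{"type":"array","items":{"type":"array","items":{"type":"number"}}},"grip_force":{"type":"number"}},"required":["plan"]}

```bash
mkdir -p pics; python3 - <<'E'
from rig import ctrl
import cv2,numpy as np,pickle
s=ctrl.get_state();print({k:np.round(v,3).tolist() for k,v in s.items()})
for n in("scene","top"):
    f=ctrl.grab_frame(n);pickle.dump(f,open(f"pics/{n}0.pkl","wb"))
    cv2.imwrite(f"pics/{n}0.png",f["frame"][:,:,::-1]);print(n,f["camera_matrix"].round(1).tolist(),f["extrinsics"].round(3).tolist())
E
```

```text
{'t': 0.0, 'qpos': [0.988, 0.159, 1.598, 0.0, 1.386, -0.21], 'qd': [-0.002, -0.001, 0.001, -0.001, -0.001, 0.0], 'effort': [-0.001, -39.601, -33.143, -0.0, 0.009, -0.0], 'tcp_pos': [0.209, 0.535, 0.202], 'tool_rot': [0.185, 0.983, -0.001, -0.0], 'contact_force': [0.046, 0.554, -0.12], 'torque': [-0.008, 0.008, -0.013], 'finger_force': 0.0, 'width': 1.002}
scene [[495.4, 0.0, 276.0], [0.0, 495.4, 212.1], [0.0, 0.0, 1.0]] [[0.762, 0.455, -0.461, 1.151], [0.648, -0.53, 0.547, -0.873], [0.004, -0.715, -0.699, 1.101], [0.0, 0.0, 0.0, 1.0]]
top [[495.3, 0.0, 278.2], [0.0, 495.3, 200.2], [0.0, 0.0, 1.0]] [[0.0, -0.997, 0.079, 0.353], [-1.0, -0.0, 0.002, -0.08], [-0.002, -0.079, -0.997, 1.514], [0.0, 0.0, 0.0, 1.0]]
```

View pics/scene0.png

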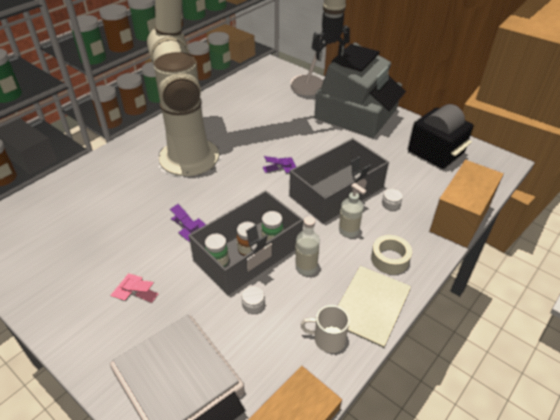

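View pics/top0.png

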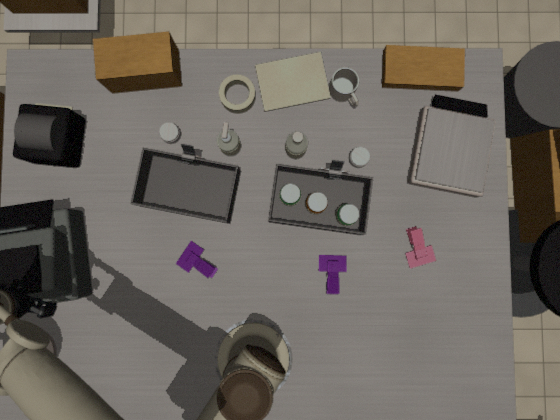

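The top view shows the disc clip at (188,151) and the card clip at (336,166). There is free wall to the left of the disc clip, above the low tin at (169,132). I'll look closer with the wrist camera.

>>> {"op": "servo_tool", "data": {"plan": [[0, 0, 0, -0.0625, 0], [0, 0, 0, -0.125, 0.1], [0, -0.622, -0.241, -0.196, 0.874], [0, -0.622, -0.241, -0.196, 0.874], [0, -0.622, -0.241, -0.196, 0.874], [0, -0.622, -0.241, -0.196, 0.874], [0, -0.622, -0.241, -0.196, 0.874], [0, -0.622, -0.241, -0.196, 0.874], [0, -0.622, -0.241, -0.196, 0.874], [0, -0.622, -0.241, -0.196, 0.874], [0, -0.622, -0.241, -0.196, 0.874], [0, -0.622, -0.241, -0.196, 0.874], [0, -0.622, -0.241, -0.196, 0.874], [0, -0.622, -0.241, -0.196, 0.874], [0, -0.622, -0.241, -0.196, 0.874], [0, -0.622, -0.241, -0.196, 0.874]]}}

```text
t: 1.7
tcp_pos: [0.6018, 0.1756, 0.3594]
tool_rot: [0.766, 0.643, -0.0, -0.0]
contact_force: [-1.2, 0.6, -0.4]
width: 1.001
finger_force: 0.0
```

```bash
cat > h.py <<'E'
from rig import ctrl
import cv2,numpy as np,pickle
from scipy.spatial.transform import Rotation as R
def grab(n,tag):
    f=ctrl.grab_frame(n);pickle.dump(f,open(f"pics/{tag}.pkl","wb"));cv2.imwrite(f"pics/{tag}.png",f["frame"][:,:,::-1]);return f
def load(tag): return pickle.load(open(f"pics/{tag}.pkl","rb"))
def ray(f,uv):
    d=np.linalg.solve(f["camera_matrix"],[uv[0],uv[1],1]);E=f["extrinsics"];return E[:3,3],E[:3,:3]@d
def onz(f,uv,z):
    o,d=ray(f,uv);return o+d*(z-o[2])/d[2]
def tri(obs):
    A=np.zeros((3,3));b=np.zeros(3)
    for f,uv in obs:
        o,d=ray(f,uv);d=d/np.linalg.norm(d);P=np.eye(3)-np.outer(d,d);A+=P;b+=P@o
    p=np.linalg.solve(A,b)
    res=[np.linalg.norm((np.eye(3)-np.outer(d,d)/(d@d))@(p-o)) for o,d in (ray(*q) for q in obs)]
    return p,res
def proj(f,p):
    E=f["extrinsics"];c=f["camera_matrix"]@(E[:3,:3].T@(np.asarray(p)-E[:3,3]));return c[:2]/c[2]
def move(p,yaw):
    "shift in move units to bring TCP to p with tool y at yaw (rad, world)"
    s=ctrl.get_state();M=R.from_quat(s["tool_rot"]).as_matrix()
    d=M.T@(np.asarray(p)-s["tcp_pos"])/.8;y=np.arctan2(M[1,1],M[0,1])
    return d.round(4),round(float((y-yaw)/(np.pi/2)),4),s["tcp_pos"].round(4) if hasattr(s["tcp_pos"],"round") else s["tcp_pos"]
E
python3 - <<'E'
from h import *
s=ctrl.get_state();f=grab("wrist","w1")
M=R.from_quat(s["tool_rot"]).as_matrix();E=f["extrinsics"]
print(s["t"],s["tcp_pos"],M.round(3).tolist());print(f["camera_matrix"].round(1).tolist(),E.round(3).tolist())
print("cam in tool",(M.T@(E[:3,3]-s["tcp_pos"])).round(3),(M.T@E[:3,:3]).round(3).tolist())
E
```

```text
1.7 [0.60182954 0.1756373  0.35937343] [[0.173, 0.985, -0.001], [0.985, -0.173, 0.0], [0.0, -0.001, -1.0]]
[[372.0, 0.0, 275.7], [0.0, 372.0, 212.8], [0.0, 0.0, 1.0]] [[0.985, -0.164, -0.052, 0.615], [-0.173, -0.942, -0.289, 0.249], [-0.002, 0.293, -0.956, 0.531], [0.0, 0.0, 0.0, 1.0]]
cam in tool [ 0.075  0.    -0.171] [[0.0, -0.956, -0.294], [1.0, 0.001, -0.001], [0.001, -0.294, 0.956]]
```

View pics/w1.png

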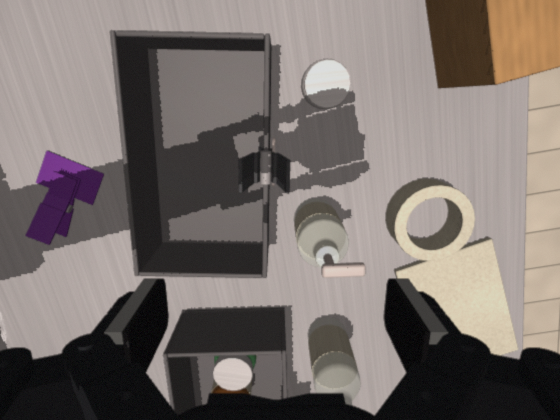

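The wrist view shows the empty tub's far wall running from (268,36) to (267,275). The disc clip is at (265,172), the pump bottle near (325,235) and the tin at (327,84). Next I'll take a second baseline, then the same for the jar tub.

>>> {"op": "servo_tool", "data": {"plan": [[0, -0.0625, 0, 0, 0], [0, -0.12, 0, 0, 0], [0, -0.12, 0, 0, 0], [0, -0.12, 0, 0, 0]]}}

```text
t: 2.15
tcp_pos: [0.5854, 0.0806, 0.36]
tool_rot: [0.766, 0.643, 0.0, -0.0]
contact_force: [0.5, -0.4, -0.5]
width: 1.003
finger_force: 0.0
```

```bash
python3 - <<'E'
from h import *
f=grab("wrist","w2");print(move([.565,-.225,.36],-.06))
a=load("w1")["frame"][110:220,200:360];b=f["frame"][30:140,200:360]
cv2.imwrite("pics/c12.png",cv2.resize(np.hstack([a,b]),None,fx=2.5,fy=2.5,interpolation=cv2.INTER_CUBIC)[:,:,::-1]*1)
E
```

```text
(array([-0.3816,  0.0409, -0.0004]), -0.0724, array([0.5855, 0.0813, 0.3599]))
```

View pics/c12.png

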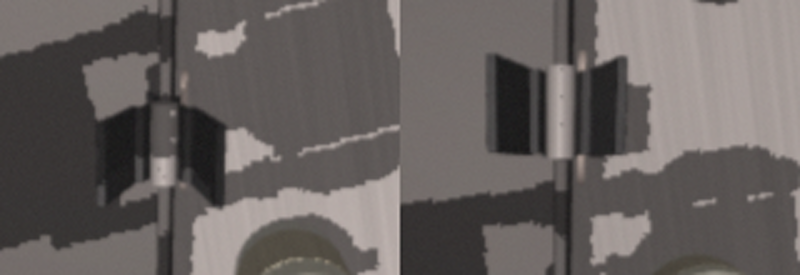

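Both views show the disc clip's handle tops as vertical edges, at u of about 239/289 in w1 and 235/291 in w2. The hinge barrel sits between them.

>>> {"op": "servo_tool", "data": {"plan": [[0, -0.0625, 0, 0, 0], [0, -0.125, 0, 0, 0], [0, -0.3816, 0.0409, 0, -0.0724], [0, -0.3816, 0.0409, 0, -0.0724], [0, -0.3816, 0.0409, 0, -0.0724], [0, -0.3816, 0.0409, 0, -0.0724], [0, -0.3816, 0.0409, 0, -0.0724], [0, -0.3816, 0.0409, 0, -0.0724]]}}

```text
t: 3.0
tcp_pos: [0.5654, -0.226, 0.359]
tool_rot: [0.729, 0.685, 0.0, -0.001]
contact_force: [0.3, -0.7, 0.0]
width: 1.001
finger_force: 0.0
```

```bash
python3 - <<'E'
from h import *
a,b=load("w1"),load("w2")
for n,p,q in [("L",(238.8,175.4),(234.8,71.2)),("R",(289.2,175.4),(290.8,71.5)),("barrel",(266,166.8),(264.4,74.4))]:
    print(n,*tri([(a,p),(b,q)]))
print("rim corners",onz(a,(268,36),.11),onz(a,(267,275),.11))
f=grab("wrist","w3");s=ctrl.get_state();print(s["tcp_pos"])
E
```

```text
L [0.56573217 0.18408537 0.16916913] [np.float64(0.00017474425162093183), np.float64(0.00017474425162127295)]
R [0.61537628 0.17514554 0.16791834] [np.float64(0.0005101663872725424), np.float64(0.0005101663872723594)]
barrel [0.59091205 0.17973178 0.12103564] [np.float64(0.00015812711127099167), np.float64(0.00015812711127095514)]
rim corners [0.61698194 0.31136098 0.11      ] [0.56714868 0.04385598 0.11      ]
[ 0.5656232  -0.22471338  0.35942648]
```

View pics/w3.png

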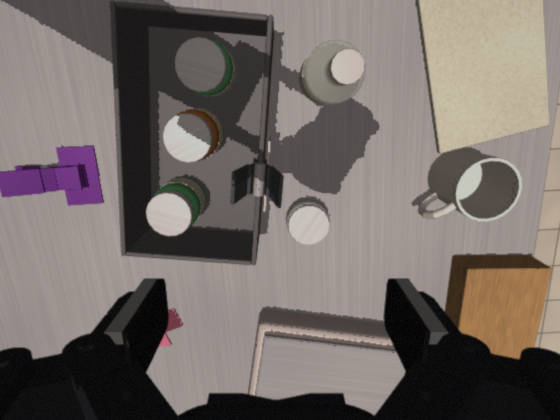

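The jar tub's far wall runs from about (271,18) to (255,262). The card clip is at (258,183), with the bottle at (335,72) and the tin at (308,222). Second baseline for this one next.

>>> {"op": "servo_tool", "data": {"plan": [[0, -0.0625, 0, 0, 0], [0, -0.12, 0, 0, 0], [0, -0.12, 0, 0, 0], [0, -0.12, 0, 0, 0]]}}

```text
t: 3.45
tcp_pos: [0.56, -0.3203, 0.3595]
tool_rot: [0.728, 0.686, 0.0, -0.0]
contact_force: [-0.5, 0.4, -0.1]
width: 1.001
finger_force: 0.0
```

```bash
python3 - <<'E'
from h import *
f=grab("wrist","w4");a=load("w3")
print(onz(a,(271,18),.11),onz(a,(255,262),.11))
print("bottle cap",onz(a,(348,66),.19),"pump noz",onz(load("w1"),(326,255),.18),"tins",onz(a,(309,226),.042),onz(load("w1"),(327,82),.042))
p=proj(f,tri([(a,(258,180)),(a,(258,180))])[0] if 0 else onz(a,(258,180),.12));print(p)
v=int(p[1])
A=a["frame"][120:230,180:340];B=f["frame"][max(v-60,0):max(v-60,0)+110,180:340];print(max(v-60,0))
cv2.imwrite("pics/c34.png",cv2.resize(np.hstack([A,B]),None,fx=2.5,fy=2.5,interpolation=cv2.INTER_CUBIC)[:,:,::-1]*1)
E
```

```text
[ 0.56948588 -0.0727489   0.11      ] [ 0.5322021 -0.3418923  0.11     ]
bottle cap [ 0.6328246  -0.12869403  0.19      ] pump noz [0.63852572 0.08979971 0.18      ] tins [ 0.6051035  -0.32287258  0.042     ] [0.6800677  0.25755327 0.042     ]
[256.43232162  91.61797628]
31
```

View pics/c34.png

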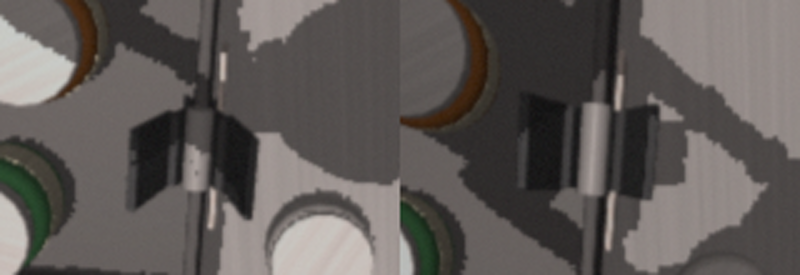

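Both crops show the card clip's handle-top edges, at u of about 232/282 in w3 and 228/282 in w4. I'll triangulate these.

```bash
python3 - <<'E'
from h import *
a,b=load("w3"),load("w4")
for n,p,q in [("L",(232.2,188),(227.8,87.4)),("R",(282,191.2),(282.4,91.4)),("barrel",(259.6,179.6),(258,90.2))]:
    print(n,*tri([(a,p),(b,q)]))
print(np.degrees([np.arctan2(-(.5695-.5322),.3419-.0727)]))
print(move([.5475,-.238,.24],-.138))
E
```

```text
L [ 0.52107915 -0.23330615  0.17092645] [np.float64(0.0002712810117274673), np.float64(0.00027128101172735895)]
R [ 0.57052487 -0.23972478  0.17031965] [np.float64(0.00011458588439691225), np.float64(0.00011458588439692977)]
barrel [ 0.5462605  -0.23623933  0.12413661] [np.float64(6.889060767409446e-05), np.float64(6.889060767424e-05)]
[-7.88860105]
(array([ 0.1009, -0.0218,  0.15  ]), 0.0506, array([ 0.5601, -0.3197,  0.3599]))
```

>>> {"op": "servo_tool", "data": {"plan": [[0, 0.06, -0.014, 0.02, 0.03], [0, 0.1025, -0.024, 0.06, 0.0506], [0, 0.1025, -0.024, 0.12, 0.0506], [0, 0.1025, -0.024, 0.17, 0.0506], [0, 0.1025, -0.024, 0.21, 0.0506], [0, 0.1025, -0.024, 0.25, 0.0506], [0, 0.1025, -0.024, 0.28, 0.0506], [0, 0.1025, -0.024, 0.28, 0.0506], [0, 0.1025, -0.024, 0.28, 0.0506]]}}

```text
t: 4.4
tcp_pos: [0.5457, -0.2375, 0.1367]
tool_rot: [0.754, 0.657, 0.0, 0.0]
contact_force: [1.0, 0.3, 0.9]
width: 0.998
finger_force: 0.0
```

>>> {"op": "servo_tool", "data": {"plan": [[1, 0, 0, 0, 0], [1, 0, 0, 0, 0], [1, 0, 0, 0, 0], [1, 0, 0, 0, 0], [1, 0, 0, 0, 0], [1, 0, 0, 0, 0], [1, 0, 0, 0, 0], [1, 0, 0, 0, 0], [1, 0, 0, 0, 0], [1, 0, 0, 0, 0]], "grip_force": 40}}

```text
t: 5.4
tcp_pos: [0.5476, -0.2404, 0.14]
tool_rot: [0.755, 0.656, 0.001, 0.004]
contact_force: [-1.1, 1.1, 12.2]
width: 0.295
finger_force: 38.8
```

```bash
python3 - <<'E'
from h import *
f=grab("wrist","w5");s=ctrl.get_state();print(s["t"],s["width"],s["tcp_pos"],s["contact_force"],s["finger_force"])
E
```

```text
5.45 0.29660402940432606 [ 0.54759172 -0.240445    0.1399728 ] [ 0.18778853  0.19004179 12.09682682] 38.81894834855302
```

View pics/w5.png

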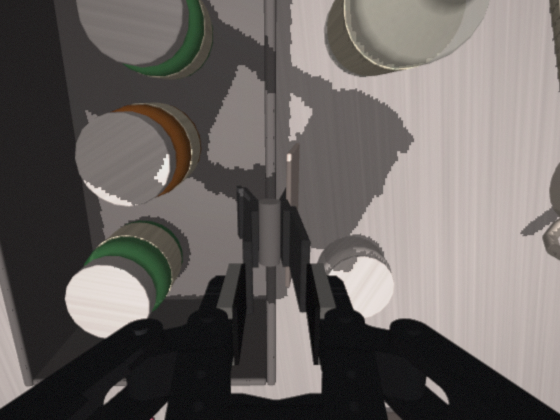

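The clip is pinched with the handles parallel, the jaws astride the wall and the jars untouched. I'll lift it.

>>> {"op": "servo_tool", "data": {"plan": [[1, 0, 0, -0.01, 0], [1, 0, 0, -0.02, 0], [1, 0, 0, -0.035, 0], [1, 0, 0, -0.055, 0], [1, 0, 0, -0.08, 0], [1, 0, 0, -0.11, 0], [1, 0, 0, -0.15, 0], [1, 0, 0, -0.2, 0], [1, 0, 0, -0.25, 0], [1, 0, 0, -0.28, 0], [1, 0, 0, -0.28, 0]]}}

```text
t: 6.55
tcp_pos: [0.5463, -0.2399, 0.3658]
tool_rot: [0.755, 0.656, 0.001, 0.005]
contact_force: [-0.5, -0.0, -0.4]
width: 0.288
finger_force: 39.4
```

```bash
python3 - <<'E'
from h import *
f=grab("wrist","w6");s=ctrl.get_state();print(s["t"],s["width"],s["tcp_pos"],s["tool_rot"],s["contact_force"],s["finger_force"])
n=np.array([np.cos(-.181),np.sin(-.181)]);w=np.array([.181**0*np.sin(.181),np.cos(.181)])
c=np.array([.5915,.1797])
for d in(.08,.085,.09):print(d,c+w*d)
print("tub end",(np.array([.617,.3114])-c)@w)
t=c+w*.085;print(move([*t,.36],-.181))
E
```

```text
6.6 0.2923461498101272 [ 0.54556602 -0.23939796  0.36237202] [7.55041784e-01 6.55672635e-01 4.81620983e-04 2.25133861e-03] [-0.43888054  0.13393265 -2.44363005] 39.40367679494997
0.08 [0.60590107 0.25839313]
0.085 [0.60680113 0.26331145]
0.09 [0.6077012  0.26822978]
tub end 0.13413891121291976
(array([ 0.6329, -0.0123,  0.0015]), 0.0257, array([ 0.5456, -0.2394,  0.3624]))
```

View pics/w6.png

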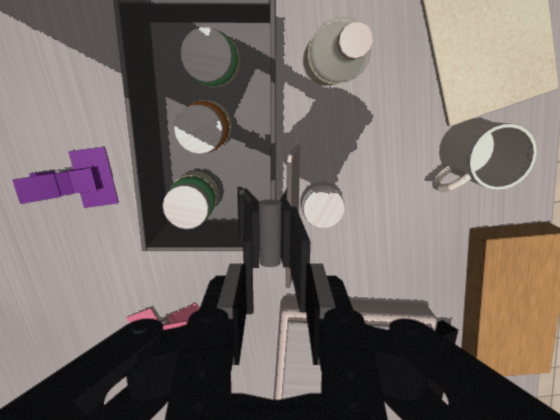

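The clip is held as gripped, with the barrel at (270,233), about 2.5 mm nearer the robot than the tool axis and 4 mm along +x of the tool. I'll carry it to the empty tub.

>>> {"op": "servo_tool", "data": {"plan": [[1, 0.03, 0, 0, 0], [1, 0.0925, 0, 0, 0], [1, 0.155, -0.002, 0, 0.01], [1, 0.2175, -0.003, 0, 0.0257], [1, 0.28, -0.004, 0, 0.0257], [1, 0.3425, -0.005, 0, 0.0257], [1, 0.405, -0.006, 0, 0.0257], [1, 0.4675, -0.007, 0, 0.0257], [1, 0.53, -0.008, 0, 0.0257], [1, 0.58, -0.009, 0, 0.0257], [1, 0.61, -0.009, 0, 0.0257], [1, 0.6278, -0.0092, 0.03, 0.0257], [1, 0.6278, -0.0092, 0.05, 0.0257], [1, 0.6278, -0.0092, 0.07, 0.0257], [1, 0.6278, -0.0092, 0.09, 0.0257], [1, 0.6278, -0.0092, 0.1, 0.0257], [1, 0.6278, -0.0092, 0.1, 0.0257]]}}

```text
t: 8.3
tcp_pos: [0.6066, 0.259, 0.2764]
tool_rot: [0.768, 0.64, -0.003, -0.001]
contact_force: [-0.3, 0.3, -1.8]
width: 0.291
finger_force: 39.4
```

```bash
python3 - <<'E'
from h import *
f=grab("wrist","w7");g=grab("scene","s7");s=ctrl.get_state();print(s["t"],s["width"],s["tcp_pos"],s["tool_rot"],s["contact_force"],s["finger_force"])
print(proj(g,[.6064,.2633,.2]),proj(g,[.6064,.2633,.11]))
a=f["frame"][60:360,150:400];u,v=proj(g,[.6,.24,.15]).astype(int)
b=g["frame"][v-60:v+60,u-60:u+60];b=cv2.resize(b,(450,450),interpolation=cv2.INTER_CUBIC);print(u-60,v-60)
a=cv2.resize(a,(350,420));o=np.zeros((450,800,3),np.uint8);o[:420,:350]=a;o[:,350:]=b
cv2.imwrite("pics/c7.png",o[:,:,::-1])
E
```

```text
8.4 0.2969032855461395 [0.60800779 0.25925013 0.27951976] [ 7.68168200e-01  6.40248038e-01 -2.30216330e-04 -1.12876630e-04] [-0.49156806  0.59814366 -0.09818001] 39.45420958703153
[380.74349286 144.0070136 ] [376.40494648 167.12110512]
312 99
```

View pics/c7.png

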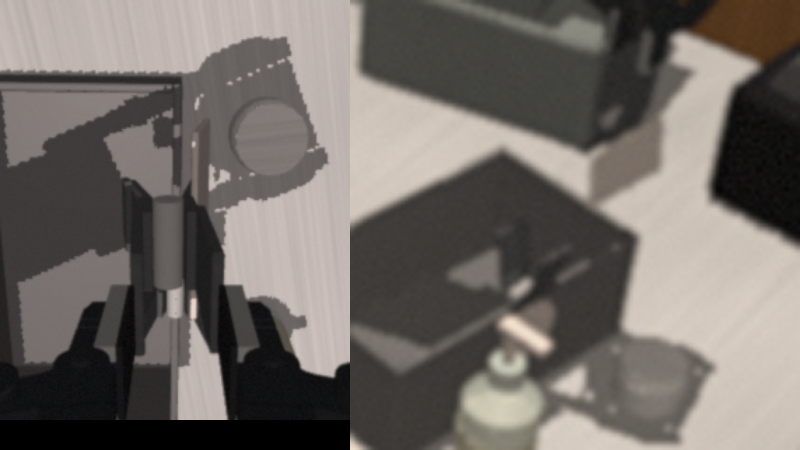

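```bash
python3 - <<'E'
from h import *
f=load("w7");g=f["frame"].mean(2).astype(int)
for v in(125,135,300,320,340):print(v,g[v,264:292].tolist())
print("hinge",onz(f,(270,233.6),.262))
n=np.array([.9835,-.181])
for uv in[(270,233.6)]:print((onz(f,uv,.262)[:2]-[.6064,.2633])@n)
for u in(272,275,278):
  for v in(130,330):print(u,v,(onz(f,(u,v),.11)[:2]-[.6064,.2633])@n)
E
```

```text
125 [54, 57, 54, 54, 54, 51, 51, 52, 52, 48, 54, 57, 61, 60, 58, 58, 76, 93, 99, 99, 100, 97, 97, 97, 100, 101, 100, 99]
135 [62, 63, 61, 61, 62, 62, 61, 61, 61, 51, 53, 57, 59, 62, 54, 57, 89, 97, 99, 100, 100, 100, 99, 95, 107, 167, 184, 154]
300 [115, 114, 115, 113, 113, 113, 113, 100, 98, 108, 112, 110, 104, 84, 92, 99, 98, 98, 98, 98, 99, 106, 160, 180, 184, 185, 183, 184]
320 [78, 82, 82, 81, 82, 81, 67, 60, 94, 111, 110, 109, 100, 88, 94, 98, 96, 104, 108, 109, 111, 138, 173, 185, 184, 181, 179, 183]
340 [42, 42, 44, 42, 42, 43, 45, 55, 91, 111, 110, 105, 104, 163, 180, 183, 188, 186, 187, 185, 181, 180, 184, 188, 187, 183, 183, 183]
hinge [0.60457797 0.26528351 0.262     ]
-0.002150984221995713
272 130 -0.0034170788899782027
272 330 -0.003794276158980911
275 130 -0.000750111207161298
275 330 -0.0006353233478640745
278 130 0.0019165952865262126
278 330 0.0025232630265745078
```

Rim and hinge agree to within 2 mm. I'll shift 3 mm outward and lower the clip, keeping the grip for a check.

>>> {"op": "servo_tool", "data": {"plan": [[1, 0, 0.0038, 0.02, 0], [1, 0, 0.0038, 0.05, 0], [1, 0, 0.0038, 0.075, 0], [1, 0, 0.0038, 0.095, 0], [1, 0, 0.0038, 0.11, 0], [1, 0, 0.0038, 0.125, 0], [1, 0, 0.0038, 0.14, 0], [1, 0, 0.0038, 0.15, 0], [1, 0, 0.0038, 0.16, 0], [1, 0, 0.0038, 0.168, 0], [1, 0, 0.0038, 0.175, 0], [1, 0, 0.0038, 0.175, 0], [1, 0, 0.0038, 0.175, 0]]}}

```text
t: 9.7
tcp_pos: [0.6117, 0.2589, 0.1403]
tool_rot: [0.768, 0.64, 0.001, 0.0]
contact_force: [0.9, -0.2, 1.4]
width: 0.29
finger_force: 39.9
```

```bash
python3 - <<'E'
from h import *
f=grab("wrist","w8");s=ctrl.get_state();print(s["t"],s["width"],s["tcp_pos"],s["tool_rot"],s["contact_force"],s["finger_force"])
print("hinge",onz(f,(270,233.6),.122))
g=f["frame"].mean(2).astype(int)
for v in(80,110,140,160):print(v,g[v,256:296].tolist())
E
```

```text
9.75 0.292028438520375 [0.61168937 0.25893503 0.14028284] [7.68124403e-01 6.40300161e-01 6.91785623e-04 3.54586572e-04] [0.27771351 0.06442586 1.69075013] 40.02475456021784
hinge [0.6094175  0.26391883 0.122     ]
80 [183, 185, 188, 190, 189, 190, 190, 188, 188, 188, 187, 187, 187, 188, 186, 182, 183, 185, 189, 190, 192, 192, 190, 189, 186, 184, 184, 185, 188, 189, 189, 188, 190, 191, 193, 191, 191, 188, 190, 194]
110 [182, 182, 185, 186, 184, 182, 183, 186, 188, 190, 188, 188, 188, 188, 187, 186, 188, 189, 187, 186, 183, 181, 184, 187, 189, 189, 188, 182, 132, 102, 99, 97, 99, 99, 99, 99, 100, 99, 103, 102]
140 [65, 63, 59, 54, 46, 45, 52, 56, 59, 60, 59, 61, 59, 55, 54, 45, 47, 85, 99, 99, 100, 99, 99, 101, 100, 98, 95, 97, 97, 99, 101, 102, 101, 100, 98, 98, 97, 108, 163, 177]
160 [127, 126, 128, 128, 121, 82, 56, 56, 59, 59, 62, 60, 58, 57, 54, 44, 46, 86, 98, 100, 101, 101, 100, 100, 99, 100, 101, 102, 100, 97, 90, 102, 113, 118, 114, 102, 85, 78, 77, 78]
```

>>> {"op": "servo_tool", "data": {"plan": [[1, 0, -0.0015, 0.003, 0], [1, 0, -0.0015, 0.006, 0], [1, 0, -0.0015, 0.006, 0]]}}

```text
t: 10.05
tcp_pos: [0.6125, 0.2593, 0.14]
tool_rot: [0.768, 0.64, 0.003, 0.002]
contact_force: [-2.7, -1.2, 17.1]
width: 0.292
finger_force: 41.7
```

>>> {"op": "servo_tool", "data": {"plan": [[0.6, 0, 0, 0, 0], [0.5, 0, 0, 0, 0], [0.4, 0, 0, 0, 0], [0.3, 0, 0, 0, 0], [0.2, 0, 0, 0, 0], [0.1, 0, 0, 0, 0], [0, 0, 0, 0, 0], [0, 0, 0, 0, 0], [0, 0, 0, 0, 0], [0, 0, 0, -0.04, 0], [0, 0, 0, -0.1, 0], [0, 0, 0, -0.16, 0], [0, 0, 0, -0.22, 0], [0, 0, 0, -0.28, 0], [0, 0, 0, -0.28, 0]]}}

```text
t: 11.55
tcp_pos: [0.6126, 0.2596, 0.3689]
tool_rot: [0.768, 0.64, 0.007, 0.004]
contact_force: [1.5, -0.1, 0.7]
width: 0.996
finger_force: 0.0
```

```bash
python3 - <<'E'
from h import *
f=grab("wrist","w9");g=grab("scene","s9");s=ctrl.get_state();print(s["t"],s["width"],s["tcp_pos"],s["tool_rot"],s["contact_force"],s["finger_force"])
a=cv2.resize(f["frame"][60:260,175:375],(400,400),interpolation=cv2.INTER_CUBIC);b=cv2.resize(g["frame"][110:230,300:420],(400,400),interpolation=cv2.INTER_CUBIC)
cv2.imwrite("pics/c9.png",np.hstack([a,b])[:,:,::-1])
E
```

```text
11.65 0.9956948110830941 [0.6106219  0.2591611  0.36064374] [0.76811529 0.64030882 0.00166243 0.0008682 ] [-0.07920386  0.75567606 -1.66876727] 0.0
```

View pics/c9.png

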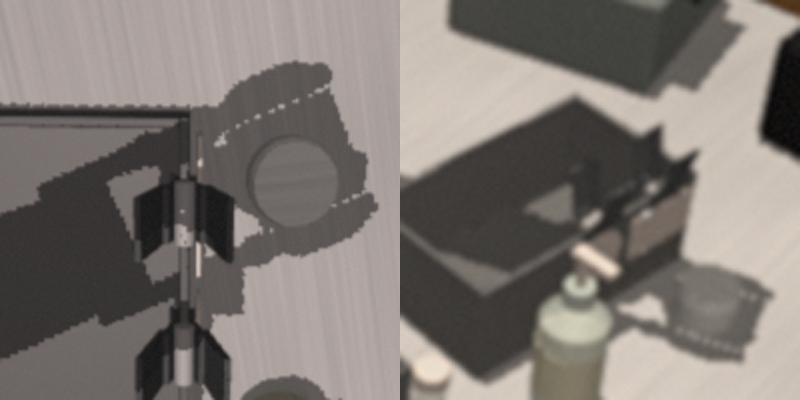

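The card clip sits upright and fully down on the empty tub's far wall, with its ticket outside and clear of the disc clip. Next is the disc clip.

```bash
python3 - <<'E'
from h import *
print(move([.591,.181,.136],-.18))
E
```

```text
(array([-0.1009, -0.0075,  0.2806]), -0.0006, array([0.6106, 0.2592, 0.3606]))
```

>>> {"op": "servo_tool", "data": {"plan": [[0, -0.05, -0.004, 0, 0], [0, -0.101, -0.0075, 0.03, 0], [0, -0.101, -0.0075, 0.08, 0], [0, -0.101, -0.0075, 0.13, 0], [0, -0.101, -0.0075, 0.18, 0], [0, -0.101, -0.0075, 0.22, 0], [0, -0.101, -0.0075, 0.255, 0], [0, -0.101, -0.0075, 0.28, 0], [0, -0.101, -0.0075, 0.28, 0], [0, -0.101, -0.0075, 0.28, 0]]}}

```text
t: 12.65
tcp_pos: [0.5884, 0.1805, 0.1336]
tool_rot: [0.768, 0.64, -0.001, -0.001]
contact_force: [0.3, 0.3, 1.2]
width: 1.0
finger_force: 0.0
```

>>> {"op": "servo_tool", "data": {"plan": [[1, 0, 0, 0, 0], [1, 0, 0, 0, 0], [1, 0, 0, 0, 0], [1, 0, 0, 0, 0], [1, 0, 0, 0, 0], [1, 0, 0, 0, 0], [1, 0, 0, 0, 0], [1, 0, 0, 0, 0], [1, 0, 0, 0, 0], [1, 0, 0, 0, 0]], "grip_force": 40}}

```text
t: 13.65
tcp_pos: [0.5922, 0.1808, 0.1389]
tool_rot: [0.768, 0.64, 0.003, 0.002]
contact_force: [-0.6, -1.0, 10.8]
width: 0.302
finger_force: 40.0
```

```bash
python3 - <<'E'
from h import *
f=grab("wrist","w10");s=ctrl.get_state();print(s["t"],s["width"],s["tcp_pos"],s["tool_rot"],s["contact_force"],s["finger_force"])
g=f["frame"].mean(2).astype(int);g5=load("w5")["frame"].mean(2).astype(int)
for v in(215,235,255):print(v,g[v,236:316].tolist())
print(g5[235,236:316].tolist());print(g[180:300,268].tolist());print(g5[180:300,268].tolist())
E
```

```text
13.7 0.30303182127808204 [0.59220076 0.18075474 0.13890313] [0.76809949 0.64032072 0.00285801 0.00209115] [ 0.05562874 -0.91832357 10.7727482 ] 40.020590399508364
215 [133, 134, 134, 131, 100, 60, 41, 48, 50, 50, 48, 42, 37, 38, 36, 38, 38, 35, 38, 36, 37, 39, 37, 39, 42, 73, 86, 92, 96, 99, 102, 103, 105, 106, 106, 108, 107, 107, 105, 104, 103, 101, 100, 96, 91, 85, 69, 46, 35, 36, 36, 36, 37, 34, 37, 39, 57, 74, 73, 68, 66, 73, 81, 83, 84, 86, 90, 103, 107, 108, 107, 108, 108, 108, 109, 108, 108, 107, 109, 112]
235 [132, 130, 130, 131, 126, 87, 59, 73, 54, 39, 37, 35, 38, 36, 37, 37, 32, 38, 48, 51, 50, 52, 52, 52, 44, 73, 86, 91, 96, 100, 102, 103, 106, 106, 107, 109, 107, 108, 108, 106, 103, 103, 98, 95, 92, 83, 63, 40, 35, 46, 50, 51, 52, 53, 48, 43, 34, 30, 30, 30, 35, 31, 37, 35, 36, 35, 36, 40, 69, 97, 106, 107, 108, 107, 109, 108, 108, 108, 108, 109]
255 [65, 66, 66, 66, 63, 64, 51, 47, 49, 50, 50, 50, 49, 49, 44, 37, 32, 35, 45, 52, 51, 53, 51, 50, 44, 60, 81, 91, 95, 99, 102, 104, 104, 107, 107, 107, 107, 106, 107, 104, 105, 101, 98, 95, 91, 81, 61, 39, 36, 46, 51, 51, 54,
[... 783 characters left out ...]
, 105, 104, 106, 104, 105, 104, 106, 105, 105, 104, 107, 105, 104, 105, 105, 106, 105, 104, 105, 104, 101, 101, 102, 101, 102, 101, 102, 103, 102, 102, 102, 102, 103, 102, 103, 101, 103, 103, 102, 103, 103, 100, 99, 99]
[57, 59, 59, 58, 58, 57, 57, 58, 58, 59, 57, 57, 60, 60, 58, 57, 57, 58, 63, 67, 68, 69, 69, 74, 83, 93, 96, 98, 98, 97, 97, 98, 98, 98, 98, 97, 97, 96, 96, 97, 97, 98, 97, 98, 97, 97, 96, 97, 96, 99, 98, 98, 98, 98, 97, 97, 97, 99, 98, 98, 97, 96, 98, 97, 97, 97, 96, 97, 97, 97, 98, 96, 97, 97, 97, 96, 98, 98, 97, 97, 97, 97, 98, 98, 98, 95, 82, 64, 57, 56, 54, 55, 59, 55, 57, 57, 57, 57, 57, 58, 54, 56, 58, 57, 55, 55, 56, 57, 54, 58, 57, 54, 57, 55, 54, 56, 56, 56, 56, 56]
```

>>> {"op": "servo_tool", "data": {"plan": [[1, 0, 0, -0.01, 0], [1, 0, 0, -0.02, 0], [1, 0, 0, -0.035, 0], [1, 0, 0, -0.055, 0], [1, 0, 0, -0.08, 0], [1, 0, 0, -0.11, 0], [1, 0, 0, -0.15, 0], [1, 0, 0, -0.2, 0], [1, 0, 0, -0.25, 0], [1, 0, 0, -0.28, 0], [1, 0, 0, -0.28, 0]]}}

```text
t: 14.8
tcp_pos: [0.5911, 0.1809, 0.3652]
tool_rot: [0.768, 0.64, 0.004, 0.003]
contact_force: [-0.8, -0.3, -0.8]
width: 0.298
finger_force: 39.4
```

```bash
python3 - <<'E'
from h import *
s=ctrl.get_state();print(s["t"],s["width"],s["finger_force"],s["contact_force"])
f=grab("wrist","w11");g=f["frame"].mean(2).astype(int);print(g[235,236:316].tolist())
print(move([.5486,-.236,.28],-.1365))
E
```

```text
14.8 0.2975678114198895 39.449965339154005 [-0.76142189 -0.34629929 -0.81595316]
[114, 114, 115, 114, 113, 89, 61, 56, 44, 34, 30, 31, 31, 32, 30, 31, 29, 31, 40, 43, 44, 44, 44, 43, 39, 50, 69, 78, 82, 85, 89, 89, 92, 94, 94, 94, 93, 95, 93, 92, 90, 90, 87, 85, 82, 75, 68, 44, 32, 38, 43, 43, 43, 43, 43, 40, 33, 28, 28, 24, 27, 30, 31, 30, 29, 28, 31, 33, 60, 91, 107, 130, 155, 170, 175, 175, 176, 176, 175, 175]
(array([-0.522 ,  0.0421,  0.1016]), -0.0282, array([0.5902, 0.1808, 0.3617]))
```

>>> {"op": "servo_tool", "data": {"plan": [[1, -0.03, 0, 0, 0], [1, -0.09, 0.005, 0, 0], [1, -0.15, 0.01, 0, -0.01], [1, -0.21, 0.015, 0, -0.0282], [1, -0.27, 0.02, 0, -0.0282], [1, -0.33, 0.025, 0, -0.0282], [1, -0.39, 0.03, 0, -0.0282], [1, -0.45, 0.035, 0, -0.0282], [1, -0.5, 0.04, 0, -0.0282], [1, -0.522, 0.0421, 0, -0.0282], [1, -0.522, 0.0421, 0.03, -0.0282], [1, -0.522, 0.0421, 0.06, -0.0282], [1, -0.522, 0.0421, 0.085, -0.0282], [1, -0.522, 0.0421, 0.1, -0.0282], [1, -0.522, 0.0421, 0.1, -0.0282], [1, -0.522, 0.0421, 0.1, -0.0282]]}}

```text
t: 16.45
tcp_pos: [0.5476, -0.2359, 0.2791]
tool_rot: [0.754, 0.657, 0.0, 0.0]
contact_force: [-0.3, -0.2, -0.4]
width: 0.299
finger_force: 39.5
```

```bash
python3 - <<'E'
from h import *
f=grab("wrist","w12");s=ctrl.get_state();print(s["t"],s["width"],s["tcp_pos"],s["tool_rot"],s["contact_force"],s["finger_force"])
n=np.array([np.cos(-.1365),np.sin(-.1365)])
print("hinge",onz(f,(271.5,240),.262),(onz(f,(271.5,240),.262)[:2]-[.546,-.2365])@n)
g=f["frame"].mean(2).astype(int)
for v in(60,90,120,150,170):print(v,g[v,256:300].tolist())
for u in(270,275,280):print([(onz(f,(u,v),.11)[:2]-[.546,-.2365])@n for v in(90,150)])
E
```

```text
16.5 0.30261704735669026 [ 0.5479591  -0.23621287  0.27997707] [7.53632003e-01 6.57296027e-01 2.52784611e-04 8.20398401e-04] [-0.48056885 -0.84868288 -1.24717406] 39.520847585989145
hinge [ 0.5454167  -0.23436218  0.262     ] -0.0008687813772892052
60 [61, 61, 60, 60, 60, 61, 60, 60, 61, 61, 60, 60, 60, 58, 53, 52, 53, 56, 57, 55, 51, 57, 85, 95, 93, 95, 92, 95, 93, 94, 95, 104, 156, 176, 177, 178, 177, 176, 178, 175, 176, 179, 180, 178]
90 [127, 125, 125, 126, 128, 126, 126, 127, 125, 125, 128, 125, 125, 122, 98, 94, 105, 110, 108, 105, 91, 76, 88, 94, 93, 95, 96, 94, 94, 94, 93, 105, 160, 178, 179, 178, 179, 179, 175, 135, 109, 99, 96, 94]
120 [125, 126, 125, 126, 124, 126, 124, 124, 124, 126, 126, 125, 124, 122, 96, 95, 105, 110, 109, 101, 87, 83, 91, 92, 92, 92, 94, 93, 93, 94, 108, 163, 177, 178, 178, 179, 180, 180, 180, 180, 182, 185, 183, 181]
150 [61, 60, 61, 59, 59, 56, 59, 58, 57, 57, 58, 58, 58, 55, 57, 90, 107, 109, 108, 102, 87, 89, 95, 97, 97, 95, 95, 92, 92, 92, 93, 92, 93, 94, 94, 96, 94, 94, 96, 94, 94, 96, 94, 96]
170 [122, 121, 122, 122, 120, 110, 101, 79, 68, 64, 60, 57, 58, 56, 50, 52, 56, 58, 58, 57, 54, 81, 93, 96, 93, 96, 97, 96, 97, 95, 93, 93, 92, 92, 93, 92, 93, 94, 95, 93, 94, 93, 94, 95]
[np.float64(-0.0037385665570577034), np.float64(-0.003947258033342697)]
[np.float64(0.0006084494603259376), np.float64(0.0006044153226094388)]
[np.float64(0.00495536707744928), np.float64(0.005155980794950547)]
```

Aligned to within 1 mm, so I'm lowering it.

>>> {"op": "servo_tool", "data": {"plan": [[1, 0, 0.001, 0.02, 0], [1, 0, 0.001, 0.05, 0], [1, 0, 0.001, 0.075, 0], [1, 0, 0.001, 0.095, 0], [1, 0, 0.001, 0.11, 0], [1, 0, 0.001, 0.125, 0], [1, 0, 0.001, 0.14, 0], [1, 0, 0.001, 0.15, 0], [1, 0, 0.001, 0.16, 0], [1, 0, 0.001, 0.168, 0], [1, 0, 0.001, 0.175, 0], [1, 0, 0.001, 0.178, 0], [1, 0, 0.001, 0.181, 0], [1, 0, 0.001, 0.181, 0]]}}

```text
t: 17.9
tcp_pos: [0.5496, -0.2373, 0.1387]
tool_rot: [0.754, 0.657, 0.0, 0.002]
contact_force: [-5.5, 4.5, 17.5]
width: 0.299
finger_force: 41.5
```

```bash
python3 - <<'E'
from h import *
f=grab("wrist","w13");s=ctrl.get_state();print(s["t"],s["width"],s["tcp_pos"],s["contact_force"],s["finger_force"])
g=f["frame"].mean(2).astype(int)
for v in(60,120,150,170,240):print(v,g[v,250:300].tolist())
E
```

```text
17.95 0.3010458675848664 [ 0.54961424 -0.23724188  0.13874816] [-6.13414337  2.61012154 17.77967921] 41.50214463472366
60 [62, 62, 63, 62, 64, 62, 64, 64, 62, 63, 61, 60, 53, 51, 57, 56, 59, 59, 60, 59, 59, 56, 53, 50, 75, 92, 98, 98, 98, 100, 99, 97, 97, 96, 97, 97, 98, 97, 98, 109, 164, 183, 184, 185, 184, 185, 187, 186, 187, 186]
120 [128, 129, 129, 129, 129, 129, 130, 129, 130, 129, 128, 126, 102, 93, 98, 107, 112, 114, 112, 112, 110, 100, 89, 65, 86, 97, 97, 95, 97, 99, 99, 98, 96, 96, 98, 98, 98, 99, 103, 133, 170, 184, 186, 187, 186, 187, 186, 187, 185, 187]
150 [128, 129, 127, 126, 129, 128, 128, 128, 128, 128, 128, 124, 99, 88, 97, 105, 112, 113, 113, 112, 110, 101, 88, 67, 88, 98, 100, 100, 98, 96, 97, 97, 97, 97, 99, 98, 98, 96, 96, 100, 100, 99, 98, 97, 98, 97, 98, 100, 99, 100]
170 [61, 71, 107, 98, 72, 64, 83, 90, 89, 89, 78, 107, 106, 92, 97, 106, 112, 113, 113, 112, 108, 100, 86, 64, 86, 99, 100, 100, 101, 101, 99, 99, 97, 97, 98, 96, 98, 99, 97, 96, 97, 96, 97, 97, 97, 99, 98, 97, 98, 98]
240 [33, 34, 42, 45, 46, 47, 45, 45, 44, 65, 78, 84, 88, 91, 92, 95, 95, 96, 98, 98, 98, 97, 96, 95, 93, 92, 89, 87, 82, 74, 56, 37, 31, 40, 46, 46, 47, 46, 44, 41, 31, 29, 30, 29, 30, 30, 29, 29, 33, 33]
```

Bottomed on the rim at the gripping height. I'm releasing it.

>>> {"op": "servo_tool", "data": {"plan": [[0.6, 0, -0.0005, 0, 0], [0.5, 0, -0.0005, 0, 0], [0.4, 0, -0.0005, 0, 0], [0.3, 0, -0.0005, 0, 0], [0.2, 0, -0.0005, 0, 0], [0.1, 0, -0.0005, 0, 0], [0, 0, -0.0005, 0, 0], [0, 0, -0.0005, 0, 0], [0, 0, -0.0005, 0, 0], [0, 0, -0.0005, -0.04, 0], [0, 0, -0.0005, -0.1, 0], [0, 0, -0.0005, -0.16, 0], [0, -0.03, -0.0005, -0.22, 0], [0, -0.08, -0.0005, -0.28, 0], [0, -0.1, -0.0005, -0.28, 0], [0, -0.1, -0.0005, -0.28, 0], [0, -0.1, -0.0005, -0.28, 0]]}}

```text
t: 19.65
tcp_pos: [0.5368, -0.3157, 0.3575]
tool_rot: [0.754, 0.657, 0.0, -0.0]
contact_force: [0.1, 0.8, -0.4]
width: 1.001
finger_force: 0.0
```

```bash
python3 - <<'E'
from h import *
f=grab("wrist","w14");grab("top","t14");g=grab("scene","s14");s=ctrl.get_state();print(s["t"],s["width"],s["tcp_pos"],s["contact_force"])
# expected features
for nm,p in [("hinge",[.546,-.2365,.12]),("topL",[.521,-.2335,.17]),("topR",[.5705,-.2395,.17])]:print(nm,proj(f,p).round(1))
gr=f["frame"].mean(2).astype(int)
u,v=proj(f,[.546,-.2365,.12]).astype(int)
for r in range(v-30,v+31,6):print(r,"".join("%4d"%x for x in gr[r,u-40:u+42:3]))
# unmoved objects: diff top images start/end near bottles, jars and tins
a,b=load("top0"),load("t14")
for nm,p in [("bottle",[.633,-.129,.19]),("pump",[.6385,.09,.18]),("tinA",[.605,-.323,.042]),("tinB",[.68,.2576,.042]),("jars",[.48,-.19,.09])]:
    u,v=proj(b,p).astype(int);k=14 if nm!="jars" else 30
    A=a["frame"][v-k:v+k,u-k:u+k].astype(np.float32).mean(2);B=b["frame"][v-k:v+k,u-k:u+k].astype(np.float32).mean(2)
    print(nm,(u,v),cv2.phaseCorrelate(A,B))
# white tickets in scene
h=g["frame"].astype(int)
for nm,p in [("disc ticket",[.546+.0085,-.2376,.08]),("card ticket",[.6064+.0085,.262,.08])]:
    u,v=proj(g,p).astype(int);print(nm,u,v);print(h[v-14:v+15:2,u-16:u+17:2].mean(2).astype(int))
E
```

```text
19.8 1.004771926218039 [ 0.53685738 -0.3142877   0.35663961] [ 0.07719617 -0.14909925  1.18221927]
hinge [274.4  93.6]
topL [246.7  93.4]
topR [301.   92.4]
63   48  46  47  45  44  45  46  45  45  45  46  83  51  41  41  73  72  71  71  72  72  77  99 140 140 140 142 137
69   44  46  45  45  45  44  46  45  48  47  85  98  96  84  47  73  73  73  73  72  73  75  73  72 105 139 141 138
75   44  44  46  45  53  44  37  43  51  98  99  98  96  90  60  80  83  70  72  70  58  43  44  72  72  72  82 129
81   43  44  47  45  59  52  26  25  24  35  65  35 122 156 126  62  45  56  32  27  20  27  34  72  72  74  74  72
87   44  46  44  44  58  57  24  25  24  29  62  39 124 155 126  62  52  52  28  28  33  47  53  72  71  75  71  73
93   45  46  43  45  58  58  26  25  24  30  64  39 124 155 126  59  51  49  31  33  30  56  60  73 120 141 124  76
99   44  42  45  45  69  58  27  26  21  31  62  40 124 156 126  59  50  51  29  30  32  53  65  75  80 140 138 141
105   46  44  50  97  85  61  21  22  25  30  66  38 125 158 126  60  50  44  30  31  31  57  56  81 122 140 140 138
111   45  48  
[... 2321 characters left out ...]
 57  66  85  92  81  64  84 113 113 110 111 168 203 204 203]
 [120 109  94  97  87  81 141 126 107 112 110 110 116 177 203 204 205]
 [118 110  93  70  81 121 139 118 111 111 112 109 124 191 206 204 203]
 [102  75  62  56  95 116 110 111 111 111 111 107 128 200 205 205 206]
 [ 62  57  58  58  97 114 111 110 111 111 101  84 139 202 205 207 207]
 [ 58  56  59  61 100 110 110 111 108  92  66  63 159 205 207 207 208]
 [ 57  59  60  67 104 111 111  95  76  62  57  75 175 208 207 207 208]
 [ 71  54  58  68 108 106  96  65  58  57  57  84 184 207 206 207 209]
 [169  96  57  71  86  67  60  58  56  59  61  81 147 193 207 210 211]
 [227 205 121  60  59  58  59  56  61  71  88  97 142 209 221 224 223]]
```

Both tickets show outside the right tubs: a round outline at the jar tub and a rectangular one at the empty tub. The disc clip is symmetric about its hinge and the neighbouring objects haven't moved, so I'm handing in.

```bash
python3 -c "
from rig import ctrl
print(ctrl.sign_off())"
```

```text
the job is handed in; nothing more can be done
None
```

The clips are swapped and the job is handed in at about 20 s: the round-ticket clip now grips the jar tub's far wall and the rectangular-ticket clip the empty tub's. Both are upright and pushed down to the rim with tickets outside, and the last images show no sign that the bottles, jars or tins moved (less certain for the jars and tins).

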